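# Mount the calibration target in a stage clamp of unknown thread hand

### The job

First open the stage clamp: nothing shows whether its red T-knob has an ordinary or a reverse thread, so try it a little both ways and turn it the way that gives, right to its end, until the jaws are wide open. Then move the white carton from in front of the blue tray and stand it upright in the middle of the blue mat, take the grey-step calibration target out of the tray, and stand it fully down on the clamp's bed between the jaws, square to them and midway along them. Finally turn the knob back all the way until the jaws hold the target tight, and leave the other things on the table alone.

Things in the scene. Friction and masses are not known exactly. Their poses are not given: they have to be found in the camera images.
- clamp: Black clamp fixed to the table, left or right, opposite the tray. Origin: underside centre of its 210 x 110 mm base; x runs from knob end to far jaw, yaw within 0.35. Gear housing with red T-knob at x -90 to -20 mm, 70 mm wide, top at 50 mm. Aluminium bed at x 0 to 105, 70 mm wide, top at 20 mm. Far jaw: sprung pad 70 mm long, inner face x = 85, top at 46 mm, gives up to 4 mm when squeezed.
- clamp_bed (a point): Point on the top of the clamp's bed (x 68, y 0, z 20 mm in the clamp's frame), axes as the clamp's: the place of the middle of the target's underside when it touches the far jaw. The middle of the open gap is 6 mm nearer the knob.
- clamp_jaw: Aluminium moving jaw, 16 x 70 mm, 22 to 52 mm above the table. Its origin is the clamp's when shut; it slides towards the clamp's -x to open. Inner face at clamp x = 54 mm shut (31 mm between the jaws), 39.4 mm fully open (45.6 mm between). Opening = 20 mm x (1 - cos(knob angle)), for either thread hand.
- clamp_knob (a joint): T-knob angle, rad, positive counter-clockwise from above. 0 = shut, bar along the clamp's x; starts within 0.06 of 0. One way, drawn anew each time and unmarked, it jams solid at about 0.12; the other way it turns with 0.12 N m friction to a stop at 1.3, opening the jaw, and stays where left. Turned back, the jaw meets the target at about 0.55 and is tight at 0.3 to 0, staying so when let go.
- knob_grip (a point): Point on the knob's vertical axis at the middle of the bar's height, 70 mm above the table. Its x axis runs along the bar and turns with it. The bar is red, 46 mm long, 14 mm thick, from 56 to 84 mm above the table.
- target: Calibration target: black foot 34 (x) x 56 (y) x 32 mm high, with an upright aluminium grip plate on it 12 (x) x 44 (y) mm, 32 to 72 mm above the underside, grey steps on its faces and a green top edge. Origin: centre of the underside. 0.10 to 0.21 kg. Starts in the tray; the foot's 34 mm goes between the jaws, either way round.
- tray: Blue open storage tray fixed to the table, 100 x 100 mm, 22 mm high, floor 4 mm thick. Origin: centre of the underside. The target stands about its middle, turned with it within 0.1 rad.
- carton: White carton with a green band, 50 (x) x 90 (y) x 130 mm high, 0.18 to 0.35 kg, standing upright close in front of the tray (robot side) and so close to the target that a gripper cannot come down on the target. Origin: centre of the underside.
- mat: Blue mat fixed to the table between clamp and tray, 130 x 130 x 3.5 mm. Origin: centre of the underside. The carton is to be stood upright here.
- lens_a: Bystander: microscope objective with green band, upright, 34 mm diameter, 70 mm high; origin at the underside.
- lens_b: Bystander: microscope objective with orange band, upright, 34 mm diameter, 70 mm high; origin at the underside.
- dish: Bystander: clear open cup, 54 mm diameter, 30 mm high; origin at the underside.
- driver: Bystander: screwdriver with red handle, 160 mm, lying beyond the objectives; origin at its underside.
- drops: Bystander: small blue dropper bottle, 36 mm diameter, 75 mm high; origin at the underside.
Not all that is in view belongs to the job. There is more than one size of the mat; the job needs the largest.

How it is judged:
On the way, in this order (a step that is already met when the one before it is completed fails the run):
1. the knob is turned open by more than 1.0 rad, the way that gives ((value of joint clamp_knob above 1 rad or value of joint clamp_knob below -1 rad)), for 0.2 s.
2. the carton stands upright on the mat, released (horizontal distance between carton and mat below 0.045 m and angle between carton's own z axis and vertical below 0.1 rad and height (world z) of carton below 0.012 m and contact force between carton and the fingers below 0.3 N and linear speed of carton below 0.03 m/s), for 0.2 s.
3. the target stands fully down on the bed between the jaws, with the clamp still open (x of target in the frame of clamp_bed between -0.014 and 0.014 m and y of target in the frame of clamp_bed between -0.015 and 0.015 m and z of target in the frame of clamp_bed below 0.004 m and angle between target's own z axis and vertical below 0.08 rad and angle between the x axis of target and the x axis of clamp_bed, either way round below 0.17 rad and (value of joint clamp_knob above 1 rad or value of joint clamp_knob below -1 rad)), for 0.2 s.
4. the knob is turned back and the jaws hold the target (x of target in the frame of clamp_bed between -0.014 and 0.014 m and y of target in the frame of clamp_bed between -0.015 and 0.015 m and z of target in the frame of clamp_bed below 0.004 m and angle between target's own z axis and vertical below 0.08 rad and angle between the x axis of target and the x axis of clamp_bed, either way round below 0.17 rad and value of joint clamp_knob between -0.6 and 0.6 rad and contact force between target and clamp_jaw above 3 N), for 0.2 s.
At the end, for the whole second after the job is handed in: Carton upright (0.1 rad), released, at rest on the mat, middles within 45 mm. Target upright (0.08 rad), down on the bed within 4 mm, within 14 mm across and 15 mm along the jaws of clamp_bed, square within 0.17 rad, the moving jaw pressing on it with over 3 N, knob within 0.6 rad of 0 (all of step 2 and all of step 4 and linear speed of target below 0.02 m/s); the robot touches nothing.
It fails at once if a bystander (either objective, the dish, the driver, the dropper bottle) is moved by more than 25 mm (distance of any of lens_a, lens_b, dish, driver, drops from where it was at the start of the episode above 0.025 m).
It fails at once if the carton or the target is tipped over (angle between any of carton, target's own z axis and vertical above 0.8 rad).
It also fails if it takes over 72 s, if anything falls off the work surface, if the arm or the gripper's body presses on something with over 40 N, if the wrist force passes 120 N, or if a joint passes its speed limit or range.

### The arm

A 6-joint arm with a two-finger parallel gripper is mounted at the origin on the work surface. World frame = base frame: x ahead of the robot, y to its left, z up, the work surface at z = 0. Lengths are in m, angles in rad, forces in N, time in s.
With the tool pointing down it reaches from about 0.375 to 0.9 m from the base axis. Payload 3.1 kg.
Tool frame: the origin (TCP) lies between the finger pads; the fingertips stand 22 mm ahead of it and the grasp point (between the pads) lies 3 mm ahead of it; z points along the fingers, y is the line along which they close (so a half turn about z gives the same grasp; the last joint's range is limited). The gripper opens to 87 mm and grips with 3 to 60 N. Pads are 19 mm wide; open, the fingers measure 117 mm over their backs; the gripper's body (75 mm by 190 mm) begins 51 mm behind the grasp point.
Start: joints at [-1.421, 0.527, 1.433, -0, 1.181, -0.178], TCP at [0.201, -0.592, 0.245] pointing down, gripper open.
Joint ranges: [-3.08, 3.08], [-0.75, 2.2], [0.22, 2.44], [-1.43, 4.57], [0, 2.65], [-2.85, 2.85]. Speed limits (rad/s): [2.79, 2.79, 3.14, 3.14, 3.14, 3.14].

### API

Orientations are given as a unit quaternion [x, y, z, w].
In Python, from rig import get_obs, camera, get_calibration, hand_in, cut_out gives the robot as it stands.
- The arm moves only by the shell command python3 -m inch 'ROWS' [OPENING] [FORCE]. ROWS is JSON, one flat list of numbers, 6 for each row, row after row: the shift along the tool's x, y, z scaled (see below), then the turn, a rotation vector about the tool's x, y, z scaled (see below). A call has 1 to 20 rows; each row is the pose to reach, as a shift and turn from the pose commanded when the call began, along the tool's axes at that moment; what a row does not reach only later rows make up. The controller multiplies each number of a shift by 0.08 m and each number of a turn by 90 degrees. A row lasts 1/12 s, in which the tool goes at most 41.7 mm and 7.16 degrees, less where a joint would pass 70% of its speed; a pose out of reach is approached as far as the arm can. A call with a number of a shift or a turn outside -1 to 1 is refused whole. A call with a gripper value outside its range is refused whole. OPENING is the finger opening in mm, from 0 to 87, set as the call begins (- or left out, the last holds). The fingers move at their own pace and stop on an object; FORCE is the grip in N (left out, the last holds). Time passes only in rows, so rows that repeat a pose let the fingers close. It gives the time, the measured TCP pose, the force, the opening and the grip force at its end, in the units of the state.
- get_obs(): the state, without advancing time (a new reading comes with each control period).
- camera(name): name is "scene" or "top" or "wrist"; returns the picture (400x640x3 uint8, red, green, blue); there is no depth.
- get_calibration(name): a dict with "vertical_fov" (degrees; the focal length in pixels is half the picture's height over the tangent of half this angle, whatever the lens; pixels are square), "cx", "cy" (the principal point, pixels), "T" (4x4, takes a point from camera to world coordinates). Camera axes: x right, y down, z forward; pixel columns grow to the right and rows downward; lengths in m; the calibration is good to about 2 mm. The wrist camera is an equidistant fisheye: a pixel r from the principal point sees the ray r / f radians off the axis. A picture is of the moment at which its call begins: read the wrist's pose just before it. get_calibration takes no time and is no camera call; for the wrist camera it gives the pose at the moment of the call.
- hand_in(): hands the job in; it is judged then, once.
Trained networks look in the newest picture that a camera, given by its name, has taken for a name from the list of things; names that differ only in an ending like _2 or _b are one class to them, and where a whole thing is asked for, a point or a joint stands for the part that bears it (a point fixed in the world has none). Each returns a list of dicts, best first, with "conf" (0 to 1); they miss things now and then, are a little off and sometimes report something else, mostly with a low value. They report only what shows in the picture. A call takes as long as a camera call. They do not tell look-alikes from the thing itself.
- cut_out(camera, thing): "region" (400x640 bool, what is visible of it) and "bbox" ([left, top, right, bottom] in pixels, round what is visible of it).
The state is a dict: "time": time; "q": joint angles; "joint_velocities": joint speeds; "joint_torque": joint torques, N m; "position": TCP position; "tool_rot": TCP orientation; "ft_force": force on the tool from outside, world axes, zero at the start; "moment": the same for the moment, N m; "grip_width": finger opening in m; "grip_force": force on a finger pad.
Only numpy, scipy, OpenCV 4.12 (cv2) and the standard library are available. Lean on these libraries where they do the work, as an engineer would, in place of code of your own. Each camera call takes 0.05 s, during which the arm holds its last target. There are 200 camera calls.

## Working session

There is one attempt and no reset: what is moved stays moved. The work goes in short steps, Python scripts to look and compute and a shell command to move; the robot and the scene stay as the last step left them, time stands still between calls to the robot, and variables do not carry over. Pictures are saved under pics/ and viewed, at most 13 in all, crops included, and the job is handed in when it is done.

```bash
ls; mkdir -p pics; python3 - <<'E'
from rig import *
import cv2,json
o=get_obs();print(o)
a=camera("scene");b=camera("top")
cv2.imwrite("pics/s.png",a[:,:,::-1]);cv2.imwrite("pics/t.png",b[:,:,::-1])
for c in("scene","top"):
    k=get_calibration(c);print(c,k)
    for n in ["clamp","clamp_knob","clamp_jaw","target","tray","carton","mat"]:
        print(n,[(round(d["conf"],2),d["bbox"],int(d["region"].sum())) for d in cut_out(c,n)[:3]])
E
```

```text
pics
{'time': 0.0, 'q': array([-1.42148595e+00,  5.28457144e-01,  1.43389037e+00,  2.72521508e-05,
        1.18139759e+00, -1.78530845e-01]), 'joint_velocities': array([ 2.11118245e-04, -6.14762647e-04, -2.16611741e-05, -6.85278691e-04,
       -1.70613527e-03,  6.36632775e-04]), 'joint_torque': array([-3.60322410e-04, -4.40042675e+01, -1.76592475e+01,  6.31595543e-02,
        5.81454264e-02, -1.66837881e-04]), 'position': array([ 0.20116382, -0.59102409,  0.24358092]), 'tool_rot': array([ 9.86595348e-01,  1.63182293e-01,  2.83224627e-05, -1.07592931e-03]), 'ft_force': array([ 0.0902027 , -1.03394164,  0.25354766]), 'moment': array([ 0.01746487,  0.02144714, -0.01979478]), 'grip_force': 0.0, 'grip_width': 0.0872058919457138}
scene {'vertical_fov': 45.621192904162534, 'cx': 321.28900902303326, 'cy': 204.20339180540432, 'T': array([[ 0.19967227,  0.68974867, -0.69597252,  1.28383708],
       [ 0.97979018, -0.13189983,  0.15037834, -0.15212121],
       [ 0.0119246 , -0.71193343, -0.70214571,  0.83163109],
       [ 0.        ,  0.        ,  0.        ,  1.        ]])}
clamp [(0.69, [385.6
[... 691 characters left out ...]
     [-0.03994919, -0.13229087, -0.99040557,  0.82781893],
       [ 0.        ,  0.        ,  0.        ,  1.        ]])}
clamp [(0.57, [176.3, 126.2, 237.6, 237.0], 5826)]
clamp_knob [(0.49, [194.5, 190.2, 208.2, 218.3], 275), (0.48, [175.4, 125.9, 236.6, 238.1], 5948)]
clamp_jaw [(0.84, [178.8, 151.1, 219.1, 163.7], 436)]
target [(0.85, [448.2, 185.5, 489.4, 201.8], 707), (0.4, [179.7, 153.4, 220.5, 165.5], 385)]
tray [(0.87, [435.7, 163.5, 487.5, 214.3], 1890), (0.67, [178.3, 153.8, 218.0, 161.7], 417)]
carton [(0.58, [433.0, 211.9, 508.6, 250.5], 2320)]
mat [(0.96, [381.8, 277.6, 442.6, 337.4], 2657), (0.76, [228.7, 280.9, 285.8, 340.4], 2578), (0.74, [287.6, 203.0, 356.5, 275.1], 4297)]
```

```bash
python3 -c "
import cv2
cv2.imwrite('pics/t2.png',cv2.resize(cv2.imread('pics/t.png')[90:350,150:520],None,fx=2.15,fy=2.15,interpolation=cv2.INTER_CUBIC))
cv2.imwrite('pics/s2.png',cv2.resize(cv2.imread('pics/s.png')[130:280,160:480],None,fx=2.5,fy=2.5,interpolation=cv2.INTER_CUBIC))"
```

```text
(no output)
```

View pics/t2.png

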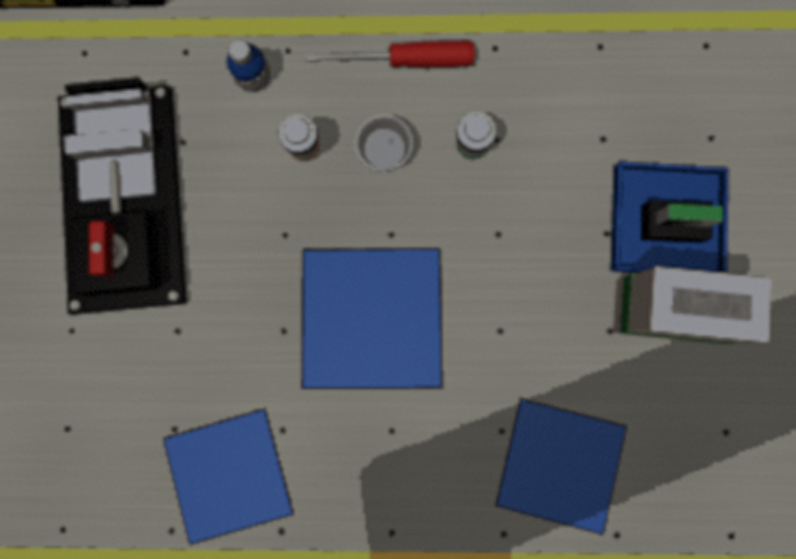

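View pics/s2.png

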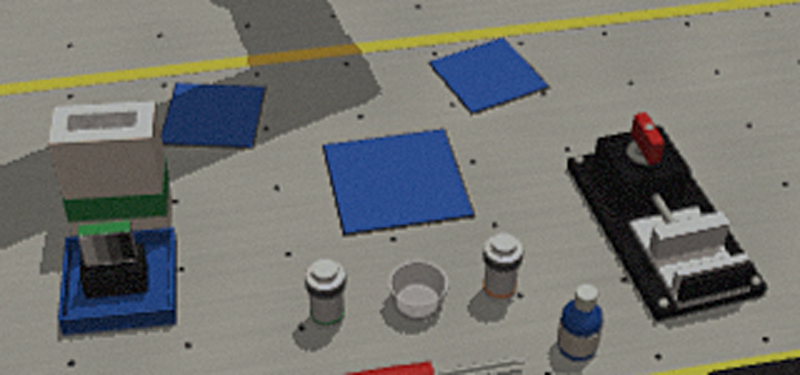

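```bash
cat > h.py <<'E'
import numpy as np,cv2
from scipy.optimize import minimize
from scipy.spatial.transform import Rotation as R
from rig import *
def proj(k,P,name):
    f=200/np.tan(np.radians(k["vertical_fov"])/2);Ti=np.linalg.inv(k["T"])
    p=np.atleast_2d(P)@Ti[:3,:3].T+Ti[:3,3]
    if name=="wrist":
        r=np.hypot(p[:,0],p[:,1])+1e-12;s=f*np.arctan2(r,p[:,2])/r
        return np.c_[p[:,0]*s+k["cx"],p[:,1]*s+k["cy"]]
    return np.c_[p[:,0]/p[:,2]*f+k["cx"],p[:,1]/p[:,2]*f+k["cy"]]
def back(k,uv,z,name):
    f=200/np.tan(np.radians(k["vertical_fov"])/2);d=(np.atleast_2d(uv)-[k["cx"],k["cy"]])/f
    if name=="wrist":
        r=np.hypot(d[:,0],d[:,1])+1e-12;d=np.c_[d*(np.sin(r)/r)[:,None],np.cos(r)]
    else: d=np.c_[d,np.ones(len(d))]
    w=d@k["T"][:3,:3].T;o=k["T"][:3,3];return o+w*((z-o[2])/w[:,2])[:,None]
def box(x0,x1,y0,y1,z0,z1):
    n=9;t=np.linspace(0,1,n);g=[]
    for i in t:
        for a in(0,1):
            for b in(0,1): g+=[(i,a,b),(a,i,b),(a,b,i)]
    return np.array(g)*[x1-x0,y1-y0,z1-z0]+[x0,y0,z0]
def render(k,name,boxes,p,S=4):
    m=np.zeros((400*S,640*S),np.uint8);c,s=np.cos(p[2]),np.sin(p[2])
    for b in boxes:
        q=b@np.array([[c,s,0],[-s,c,0],[0,0,1]])+[p[0],p[1],0]
        h=cv2.convexHull(((proj(k,q,name)+.5)*S).astype(np.float32))
        cv2.fillConvexPoly(m,np.round(h).astype(np.int32),1)
    return cv2.resize(m.astype(np.float32),(640,400),interpolation=cv2.INTER_AREA)
def fit(views,boxes,p0):
    "views: list of (name,calib,region[,hidden]); pose x,y,yaw by silhouette IoU"
    def cost(p):
        c=0
        for v in views:
            r=render(v[1],v[0],boxes,p);m=v[2].astype(np.float32)
            if len(v)>3: r=r*~v[3];m=m*~v[3]
            c+=1-np.minimum(r,m).sum()/np.maximum(r,m).sum()
        return c/len(views)
    best=None
    for d in(.02,.008):
        p0=np.array(p0,float);sim=[p0]+[p0+e for e in np.diag([d,d,d*8])]
        best=minimize(cost,p0,method="Nelder-Mead",options=dict(initial_simplex=sim,maxiter=90,xatol=1e-4,fatol=1e-4));p0=best.x
    return np.round(best.x,4),round(best.fun,3)
B={"mat":[box(-.065,.065,-.065,.065,0,.0035)],"tray":[box(-.05,.05,-.05,.05,0,.022)],
"carton":[box(-.025,.025,-.045,.045,0,.13)],
"target":[box(-.017,.017,-.028,.028,.004,.036),box(-.006,.006,-.022,.022,.036,.076)],
"clamp_knob":[box(-.023,.023,-.007,.007,.056,.084)],
"clamp_jaw":[box(.038,.054,-.035,.035,.022,.052)],
"clamp":[box(-.105,.105,-.055,.055,0,.01),box(-.09,-.02,-.035,.035,0,.05),box(.085,.1,-.035,.035,0,.046),box(.038,.054,-.035,.035,0,.052)]}
def toolmove(goal_xyz,goal_yaw=None,obs=None):
    "shift (units .08 m, tool axes) and turn about tool z (units 90deg); yaw = world angle of tool y axis, mod pi"
    o=obs or get_obs();Rt=R.from_quat(o["tool_rot"]);d=Rt.inv().apply(np.array(goal_xyz)-o["position"])/.08
    if goal_yaw is None: return np.round(d,3),0
    y=Rt.as_matrix()[:,1];cur=np.arctan2(y[1],y[0]);a=-(goal_yaw-cur);a=(a+np.pi/2)%np.pi-np.pi/2
    return np.round(d,3),round(a/(np.pi/2),3)
E
python3 - <<'E'
from h import *
K={c:get_calibration(c) for c in("scene","top")}
camera("scene");camera("top")
g={c:{} for c in K}
def pick(c,n):
    l=cut_out(c,n)
    if n=="mat": return max(l,key=lambda d:d["region"].sum())["region"]
    return l[0]["region"]
for n in ["mat","carton","clamp_knob","clamp_jaw","target","tray"]:
    rg={c:pick(c,n) for c in K}; g[n]=rg
    hz=.02; m=rg["top"];v,u=np.nonzero(m);p0=back(K["top"],[[u.mean(),v.mean()]],hz,"top")[0]
    for cs in (["top"],["scene"],["top","scene"]):
        vs=[(c,K[c],rg[c])+((g["carton"]["top"],) if n in("tray","target") and c=="top" else (g["carton"][c]|g["target"][c],) if n=="tray" else ()) for c in cs]
        if n=="tray": vs=[(c,K[c],rg[c]|g["target"][c],g["carton"][c]) for c in cs]
        print(n,cs,*fit(vs,B[n],[p0[0],p0[1],0]))
rg={c:cut_out(c,"clamp")[0]["region"] for c in K}
knob={c:g["clamp_knob"][c] for c in K}
for cs in (["top"],["scene"],["top","scene"]): print("clamp",fit([(c,K[c],rg[c],knob[c]) for c in cs],B["clamp"],[.45,.22,0]))
E
```

```text
mat ['top'] [0.4532 0.0182 0.0036] 0.017
mat ['scene'] [ 0.4507  0.0205 -0.0067] 0.035
mat ['top', 'scene'] [0.4522 0.0186 0.0121] 0.04
carton ['top'] [ 0.459  -0.2492 -0.1085] 0.03
carton ['scene'] [ 0.4543 -0.2488 -0.1089] 0.129
carton ['top', 'scene'] [ 0.459  -0.2489 -0.1055] 0.088Traceback (most recent call last):
  File "<stdin>", line 10, in <module>
  File "<stdin>", line 8, in pick
IndexError: list index out of range
```

```bash
python3 - <<'E'
from h import *
K={c:get_calibration(c) for c in("scene","top")}
g={}
def pick(c,n):
    for _ in range(5):
        l=cut_out(c,n)
        if l: return l[0]["region"]
        camera(c)
for n in ["carton","clamp_knob","clamp_jaw","target","tray"]:
    g[n]={c:pick(c,n) for c in K}
def go(n,vs,p0): print(n,[fit([v],B[n],p0) for v in vs],fit(vs,B[n],p0))
go("clamp_knob",[(c,K[c],g["clamp_knob"][c]) for c in K],[.46,.2,0])
go("clamp_jaw",[(c,K[c],g["clamp_jaw"][c]) for c in K],[.52,.22,0])
go("target",[(c,K[c],g["target"][c],g["carton"][c]) for c in K],[.53,-.24,0])
go("tray",[(c,K[c],g["tray"][c]|g["target"][c],g["carton"][c]) for c in K],[.53,-.24,0])
rg={c:pick(c,"clamp") for c in K}
go("clamp",[(c,K[c],rg[c],g["clamp_knob"][c]) for c in K],[.5,.22,0])
E
```

```text
clamp_knob [(array([0.46, 0.2 , 0.  ]), np.float64(1.0)), (array([0.46, 0.2 , 0.  ]), np.float64(1.0))] (array([0.46, 0.2 , 0.  ]), np.float64(1.0))
clamp_jaw [(array([0.5625, 0.2568, 0.1137]), np.float64(0.06)), (array([0.52, 0.22, 0.  ]), np.float64(1.0))] (array([0.5631, 0.2568, 0.0981]), np.float64(0.141))
target [(array([ 0.5366, -0.2572, -0.0281]), np.float64(0.042)), (array([ 0.5389, -0.2585, -0.0306]), np.float64(0.076))] (array([ 0.5386, -0.2579, -0.0369]), np.float64(0.074))
tray [(array([ 0.5396, -0.2538, -0.0768]), np.float64(0.066)), (array([ 0.5417, -0.2549, -0.0617]), np.float64(0.029))] (array([ 0.5406, -0.2545, -0.0668]), np.float64(0.054))
clamp [(array([0.5619, 0.2577, 0.0991]), np.float64(0.035)), (array([0.5662, 0.2558, 0.0951]), np.float64(0.025))] (array([0.5654, 0.2559, 0.0929]), np.float64(0.045))
```

```bash
cat >> h.py <<'E'
def plan(goal,yawx,n=None,obs=None):
    "print per-call target (6 numbers) from the measured pose to goal with tool x yaw = yawx (tool down), turning the way of yawx (not wrapped from current in [-pi,pi] unless n given)"
    o=obs or get_obs();p=o["position"];M=R.from_quat(o["tool_rot"]).as_matrix();y0=np.arctan2(M[1,0],M[0,0])
    goal=np.array(goal);D=goal-p;dy=yawx-y0
    k=1
    while True:
        ok=True;out=[]
        for i in range(k):
            yw=y0+dy*i/k;c,s=np.cos(yw),np.sin(yw)
            sh=np.array([[c,s,0],[s,-c,0],[0,0,-1]])@(D/k)/.08
            out.append(np.r_[sh,0,0,-dy/k/(np.pi/2)]);ok&=abs(out[-1]).max()<=1
        if ok: break
        k+=1
    rows=max(np.linalg.norm(D)/k/.0417,abs(np.degrees(dy))/k/7.16)
    print("yaw now",round(y0,4),"calls",k,"rows/call",round(rows,1),"q1",o["q"][0].round(2),"q6",o["q"][5].round(2))
    for r in out: print(np.round(r,3).tolist())
E
python3 - <<'E'
from h import *
K={c:get_calibration(c) for c in("scene","top")};vs=[]
for c in K:
    for _ in range(5):
        camera(c);l=[d for d in cut_out(c,"clamp_knob") if d["region"].sum()<500]
        if l: vs.append((c,K[c],l[0]["region"]));break
for v in vs+[vs]: print(fit(v if isinstance(v,list) else [v],B["clamp_knob"],[.509,.25,.09]))
plan([.509,.251,.2],.095+np.pi)
print(get_obs()["time"])
E
```

```text
(array([0.5109, 0.2511, 0.023 ]), np.float64(0.104))
(array([0.5097, 0.2499, 0.0865]), np.float64(0.112))
(array([0.51  , 0.2505, 0.0356]), np.float64(0.116))
yaw now 0.3278 calls 12 rows/call 1.9 q1 -1.42 q6 -0.18
[0.586, -0.728, 0.046, 0.0, 0.0, -0.154]
[0.744, -0.566, 0.046, 0.0, 0.0, -0.154]
[0.858, -0.371, 0.046, 0.0, 0.0, -0.154]
[0.922, -0.154, 0.046, 0.0, 0.0, -0.154]
[0.932, 0.072, 0.046, 0.0, 0.0, -0.154]
[0.887, 0.293, 0.046, 0.0, 0.0, -0.154]
[0.791, 0.498, 0.046, 0.0, 0.0, -0.154]
[0.648, 0.673, 0.046, 0.0, 0.0, -0.154]
[0.468, 0.809, 0.046, 0.0, 0.0, -0.154]
[0.26, 0.898, 0.046, 0.0, 0.0, -0.154]
[0.037, 0.934, 0.046, 0.0, 0.0, -0.154]
[-0.188, 0.915, 0.046, 0.0, 0.0, -0.154]
2.1
```

```bash

python3 -m inch '[0.586,-0.728,0.046,0,0,-0.154,0.586,-0.728,0.046,0,0,-0.154,0.586,-0.728,0.046,0,0,-0.154]' 45
python3 -m inch '[0.744,-0.566,0.046,0,0,-0.154,0.744,-0.566,0.046,0,0,-0.154,0.744,-0.566,0.046,0,0,-0.154]'
python3 -m inch '[0.858,-0.371,0.046,0,0,-0.154,0.858,-0.371,0.046,0,0,-0.154,0.858,-0.371,0.046,0,0,-0.154]'
python3 -m inch '[0.922,-0.154,0.046,0,0,-0.154,0.922,-0.154,0.046,0,0,-0.154,0.922,-0.154,0.046,0,0,-0.154]'
python3 -m inch '[0.932,0.072,0.046,0,0,-0.154,0.932,0.072,0.046,0,0,-0.154,0.932,0.072,0.046,0,0,-0.154]'
python3 -m inch '[0.887,0.293,0.046,0,0,-0.154,0.887,0.293,0.046,0,0,-0.154,0.887,0.293,0.046,0,0,-0.154]'
python3 -m inch '[0.791,0.498,0.046,0,0,-0.154,0.791,0.498,0.046,0,0,-0.154,0.791,0.498,0.046,0,0,-0.154]'
python3 -m inch '[0.648,0.673,0.046,0,0,-0.154,0.648,0.673,0.046,0,0,-0.154,0.648,0.673,0.046,0,0,-0.154]'
python3 -m inch '[0.468,0.809,0.046,0,0,-0.154,0.468,0.809,0.046,0,0,-0.154,0.468,0.809,0.046,0,0,-0.154]'
python3 -m inch '[0.26,0.898,0.046,0,0,-0.154,0.26,0.898,0.046,0,0,-0.154,0.26,0.898,0.046,0,0,-0.154]'
python3 -m inch '[0.037,0.934,0.046,0,0,-0.154,0.037,0.934,0.046,0,0,-0.154,0.037,0.934,0.046,0,0,-0.154]'
python3 -m inch '[-0.188,0.915,0.046,0,0,-0.154,-0.188,0.915,0.046,0,0,-0.154,-0.188,0.915,0.046,0,0,-0.154]'
python3 - <<'E'
from h import *
K=get_calibration("wrist");a=camera("wrist");cv2.imwrite("pics/w1.png",a[:,:,::-1])
for n in("clamp_knob","clamp_jaw"):
    l=cut_out("wrist",n);print(n,[(d["conf"],d["bbox"],d["region"].sum()) for d in l])
    for d in l[:2]: print(fit([("wrist",K,d["region"])],B[n],[.509,.25,.09] if n=="clamp_knob" else [.564,.256,.09]))
plan([.510,.2505,.078],.095+np.pi-2*np.pi if R.from_quat(get_obs()["tool_rot"]).as_matrix()[1,0]<0 else .095+np.pi)
E
```

```text
time: 2.35
position: [0.2281, -0.5138, 0.2396]
tool_rot: [0.959, 0.284, 0.001, -0.005]
ft_force: [-0.4, 0.8, -0.5]
grip_width: 0.0741
grip_force: 0.0
time: 2.6
position: [0.2534, -0.4437, 0.2363]
tool_rot: [0.918, 0.398, 0.001, -0.004]
ft_force: [0.5, 0.3, -0.9]
grip_width: 0.055
grip_force: 0.0
time: 2.85
position: [0.2785, -0.3742, 0.2328]
tool_rot: [0.863, 0.505, 0.001, -0.004]
ft_force: [-0.3, 1.0, -0.7]
grip_width: 0.0459
grip_force: 0.0
time: 3.1
position: [0.3038, -0.3049, 0.2293]
tool_rot: [0.796, 0.605, 0.001, -0.003]
ft_force: [-0.5, 0.4, 0.4]
grip_width: 0.0452
grip_force: 0.0
time: 3.35
position: [0.3295, -0.2357, 0.2257]
tool_rot: [0.717, 0.697, 0.001, -0.002]
ft_force: [-0.9, -0.2, 0.1]
grip_width: 0.045
grip_force: 0.0
time: 3.6
position: [0.3557, -0.1667, 0.2223]
tool_rot: [0.628, 0.778, 0.001, -0.002]
ft_force: [0.1, 0.3, -0.3]
grip_width: 0.0448
grip_force: 0.0
time: 3.85
position: [0.3823, -0.0975, 0.2187]
tool_rot: [0.53, 0.848, 0.001, -0.001]
ft_force: [0.4, -0.3, 0.5]
grip_width: 0.0447
grip_force: 0.0
time: 4.1
position: [0.4091, -0.028, 0.2152]
tool_rot: [0.42
[... 325 characters left out ...]
, 0.3, -0.5]
grip_width: 0.0452
grip_force: 0.0
time: 4.85
position: [0.489, 0.1822, 0.2043]
tool_rot: [0.076, 0.997, 0.001, 0.002]
ft_force: [0.4, 0.4, 0.6]
grip_width: 0.0451
grip_force: 0.0
time: 5.1
position: [0.515, 0.2524, 0.2006]
tool_rot: [-0.045, 0.999, 0.001, 0.003]
ft_force: [1.7, -1.0, 0.7]
grip_width: 0.0452
grip_force: 0.0
clamp_knob [(0.25, [1.1, 144.8, 34.7, 207.9], np.int64(1445))]
(array([0.509, 0.25 , 0.09 ]), np.float64(1.0))
clamp_jaw [(0.76, [284.0, 271.6, 351.0, 285.8], np.int64(597))]
(array([0.5698, 0.2546, 0.1263]), np.float64(0.641))
yaw now -3.0564 calls 2 rows/call 1.5 q1 0.26 q6 -1.4
[0.007, 0.015, 0.763, 0.0, 0.0, -0.003]
[0.007, 0.015, 0.763, 0.0, 0.0, -0.003]
```

View pics/w1.png

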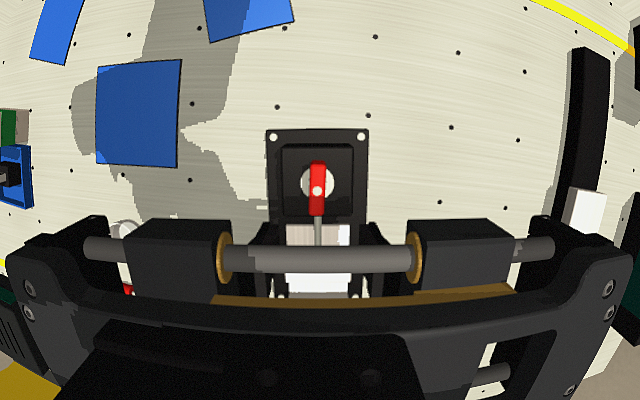

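```bash
cat >> h.py <<'E'
def red(a,b=None):
    a=a.astype(int);m=((a[:,:,0]>90)&(a[:,:,1]<80)&(a[:,:,2]<80)).astype(np.uint8)
    if b: k=np.zeros_like(m);k[b[1]:b[3],b[0]:b[2]]=1;m*=k
    m=cv2.morphologyEx(m,cv2.MORPH_CLOSE,np.ones((9,9)));return m>0
E
python3 - <<'E'
from h import *
K=get_calibration("wrist");a=camera("wrist")
m=red(a,(290,140,345,235));print(m.sum())
print(fit([("wrist",K,m)],B["clamp_knob"],[.51,.25,.06]))
o=get_obs();print(o["position"],proj(K,[o["position"]],"wrist"))
v,u=np.nonzero(m);print(u.min(),u.max(),v.min(),v.max())
E
```

```text
846
(array([0.5089, 0.2502, 0.058 ]), np.float64(0.103))
[0.51107947 0.24803875 0.20012564] [[318.60236637 256.97822207]]
313 330 166 220
```

```bash

python3 -m inch '[0.01,0.015,0.4,0,0,0,0.01,0.015,0.76,0,0,0,0.01,0.015,0.76,0,0,0]'
python3 -m inch '[0.01,0.015,0.4,0,0,0,0.01,0.015,0.76,0,0,0,0.01,0.015,0.76,0,0,0,0.01,0.015,0.76,0,0,0]'
python3 -m inch '[0,0,0,0,0,0,0,0,0,0,0,0,0,0,0,0,0,0,0,0,0,0,0,0,0,0,0,0,0,0]' 5 40
python3 -c "
from h import *;print(get_obs())"
```

```text
time: 5.55
position: [0.5067, 0.2483, 0.1354]
tool_rot: [-0.043, 0.999, -0.001, -0.005]
ft_force: [-1.4, -0.6, -0.1]
grip_width: 0.045
grip_force: 0.0
time: 5.88
position: [0.509, 0.2512, 0.0788]
tool_rot: [-0.044, 0.999, -0.0, -0.002]
ft_force: [0.5, 0.7, -0.2]
grip_width: 0.045
grip_force: 0.0
time: 6.3
position: [0.5101, 0.2526, 0.0799]
tool_rot: [-0.045, 0.999, 0.0, 0.001]
ft_force: [0.8, 0.5, 0.1]
grip_width: 0.0193
grip_force: 0.0
{'time': 6.3, 'q': array([ 2.63587036e-01,  6.89903997e-01,  1.70166978e+00, -1.98178840e-05,
        7.48171888e-01, -1.39626647e+00]), 'joint_velocities': array([ 2.43541882e-04,  8.76843914e-03,  3.55642666e-03,  1.36406881e-04,
        3.37999405e-05, -8.88461230e-04]), 'joint_torque': array([-4.90858254e-02, -4.34836793e+01, -1.01818326e+01, -1.77352811e-02,
        7.39116082e-02,  3.40340248e-04]), 'position': array([0.51008122, 0.25262059, 0.07989302]), 'tool_rot': array([-4.45211055e-02,  9.99008017e-01,  1.94098565e-04,  9.02891022e-04]), 'ft_force': array([0.79086461, 0.5268589 , 0.1470606 ]), 'moment': array([ 0.0960461 , -0.13120992,  0.01107051]), 'grip_force': 0.0, 'grip_width': 0.01925546281618156}
```

```bash

python3 -m inch '[0,0,0,0,0,0,0,0,0,0,0,0,0,0,0,0,0,0,0,0,0,0,0,0]' 5 40
python3 -m inch '[0,0,0,0,0,0.04,0,0,0,0,0,0.08,0,0,0,0,0,0.13,0,0,0,0,0,0.13,0,0,0,0,0,0.13]'
python3 -c "
from h import *;o=get_obs();print(o['moment'],o['tool_rot'],o['position'],o['grip_width'],o['q'][5])"
python3 -m inch '[0,0,0,0,0,-0.06,0,0,0,0,0,-0.13,0,0,0,0,0,-0.2,0,0,0,0,0,-0.26,0,0,0,0,0,-0.26,0,0,0,0,0,-0.26]'
python3 -c "
from h import *;o=get_obs();print(o['moment'],o['tool_rot'],o['position'],o['grip_width'],o['q'][5])"
```

```text
time: 6.63
position: [0.5103, 0.2507, 0.0798]
tool_rot: [-0.046, 0.999, -0.002, 0.001]
ft_force: [-0.4, -6.2, 5.3]
grip_width: 0.0138
grip_force: 40.0
time: 7.05
position: [0.5104, 0.2505, 0.0798]
tool_rot: [0.057, 0.998, -0.002, 0.001]
ft_force: [0.9, -7.9, 5.6]
grip_width: 0.0137
grip_force: 40.0
[-1.18372001 -0.29349435 -0.0227759 ] [ 5.65975390e-02  9.98395465e-01 -1.60376658e-03  8.01742428e-04] [0.51041755 0.25054585 0.07979716] 0.013713286661545481 -1.1920909737954042
time: 7.55
position: [0.5104, 0.2509, 0.0798]
tool_rot: [-0.147, 0.989, -0.001, 0.001]
ft_force: [0.4, -7.1, 4.4]
grip_width: 0.0137
grip_force: 40.0
[-0.98685149 -0.25880979  0.14384902] [-1.47230017e-01  9.89101031e-01 -1.47172063e-03  5.54443150e-04] [0.51039761 0.25086173 0.07983059] 0.013654809426055051 -1.6011124994171078
```

```bash

python3 -m inch '[0,0,0,0,0,-0.06,0,0,0,0,0,-0.12]'
python3 -c "
from h import *;o=get_obs();print(o['moment'],o['position'],o['grip_width'],o['q'][5])"
python3 -m inch '[0,0,0,0,0,0.06,0,0,0,0,0,0.12,0,0,0,0,0,0.19,0,0,0,0,0,0.26]'
python3 -m inch '[0,0,0,0,0,0.06,0,0,0,0,0,0.12]'
python3 -c "
from h import *;o=get_obs();print(o['moment'],o['position'],o['grip_width'],o['q'][5])"
python3 -m inch '[0,0,0,0,0,0.06,0,0,0,0,0,0.12]'
python3 -c "
from h import *;o=get_obs();print(o['moment'],o['position'],o['grip_width'],o['q'][5])
a=camera('scene');cv2.imwrite('pics/s3.png',cv2.resize(a[160:270,370:480,::-1],None,fx=5,fy=5,interpolation=2))"
```

```text
time: 7.72
position: [0.5104, 0.251, 0.0798]
tool_rot: [-0.241, 0.971, -0.001, 0.0]
ft_force: [0.3, -6.0, 5.8]
grip_width: 0.0136
grip_force: 40.0
[-0.93587603 -0.23125293 -0.09313458] [0.51036835 0.25099309 0.07983909] 0.013566674578585102 -1.79291267902551
time: 8.05
position: [0.5104, 0.2507, 0.0798]
tool_rot: [-0.035, 0.999, -0.002, 0.001]
ft_force: [0.4, -7.7, 5.1]
grip_width: 0.0136
grip_force: 40.0
time: 8.22
position: [0.5104, 0.2506, 0.0798]
tool_rot: [0.058, 0.998, -0.002, 0.001]
ft_force: [0.1, -7.2, 5.0]
grip_width: 0.0137
grip_force: 40.0
[-1.01609751 -0.26975212  0.62761484] [0.5104351  0.25058856 0.07983816] 0.013711069117546288 -1.188747788343434
time: 8.38
position: [0.5106, 0.2504, 0.0798]
tool_rot: [0.151, 0.989, -0.002, 0.001]
ft_force: [2.3, -10.0, 5.4]
grip_width: 0.0137
grip_force: 40.0
[-1.70301164 -0.48615684 -0.35274594] [0.51057533 0.25039762 0.079829  ] 0.013666811351929313 -1.0014558454235272
```

View pics/s3.png

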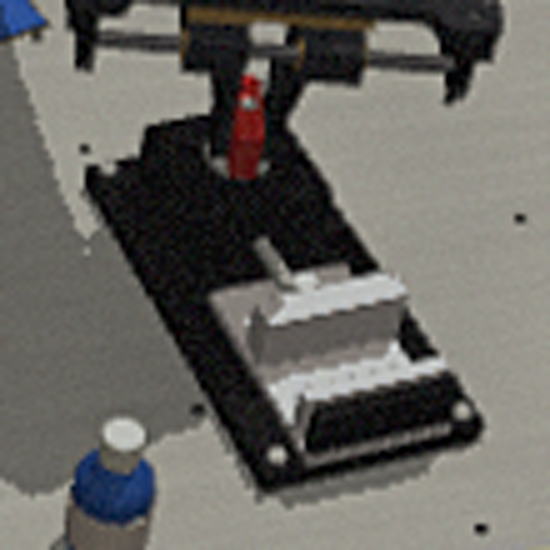

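```bash

python3 -m inch '[0,0,0,0,0,-0.07,0,0,0,0,0,-0.14,0,0,0,0,0,-0.21,0,0,0,0,0,-0.28,0,0,0,0,0,-0.35,0,0,0,0,0,-0.42,0,0,0,0,0,-0.49,0,0,0,0,0,-0.56,0,0,0,0,0,-0.63,0,0,0,0,0,-0.7]'
python3 -c "
from h import *;o=get_obs();print(o['moment'],o['position'],o['grip_width'],o['q'][5])
a=camera('scene');cv2.imwrite('pics/s4.png',cv2.resize(a[160:270,370:480,::-1],None,fx=5,fy=5,interpolation=2))"
```

```text
time: 9.27
position: [0.5101, 0.2511, 0.0798]
tool_rot: [-0.39, 0.921, -0.001, 0.0]
ft_force: [-0.4, -5.8, 5.8]
grip_width: 0.0136
grip_force: 40.0
[-0.79277734 -0.04906271 -0.13885733] [0.51014485 0.2511434  0.07980724] 0.013605082619076676 -2.108080881735688
```

View pics/s4.png

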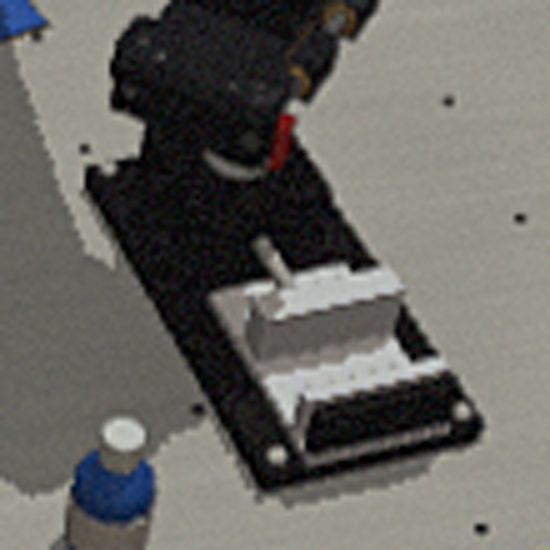

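```bash

python3 -m inch '[0,0,0,0,0,-0.07,0,0,0,0,0,-0.14,0,0,0,0,0,-0.21,0,0,0,0,0,-0.28,0,0,0,0,0,-0.35,0,0,0,0,0,-0.4,0,0,0,0,0,-0.4]'
python3 - <<'E'
from h import *
o=get_obs();print(o['moment'],o['position'],o['grip_width'],o['q'][5],R.from_quat(o['tool_rot']).as_euler('xyz'))
K=get_calibration("scene");a=camera('scene');cv2.imwrite('pics/s5.png',cv2.resize(a[160:270,370:480,::-1],None,fx=5,fy=5,interpolation=2))
for d in cut_out("scene","clamp_jaw")[:1]: print(d["bbox"],fit([("scene",K,d["region"])],B["clamp_jaw"],[.56,.256,.1]))
E
```

```text
time: 9.9
position: [0.5098, 0.2513, 0.0798]
tool_rot: [-0.654, 0.757, -0.001, -0.0]
ft_force: [-0.9, -6.4, 5.1]
grip_width: 0.0137
grip_force: 40.0
[-0.74691434  0.03029608 -0.57351504] [0.50977295 0.25133784 0.07981175] 0.013670994002810298 -2.7323872874150696 [-3.14129644e+00 -1.35869482e-03 -1.71633921e+00]
[420.3, 210.3, 449.1, 226.4] (array([0.5484, 0.2559, 0.1128]), np.float64(0.053))
```

View pics/s5.png

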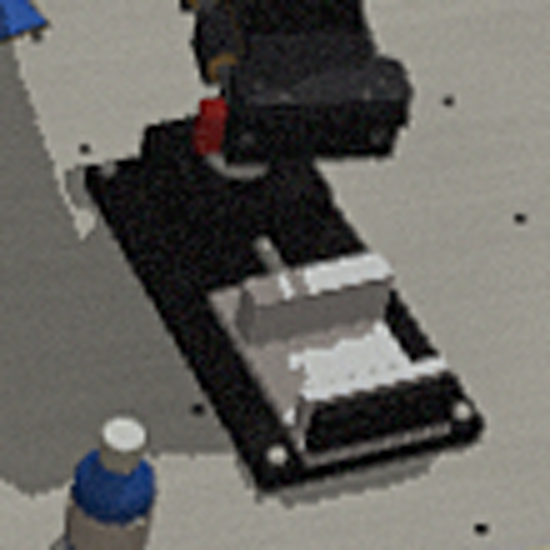

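```bash

python3 -m inch '[0,0,0,0,0,0,0,0,0,0,0,0,0,0,0,0,0,0]' 45
python3 -m inch '[0,0,-0.3,0,0,0,0,0,-0.75,0,0,0,0,0,-0.75,0,0,0]'
python3 -m inch '[0,0,-0.4,0,0,0,0,0,-0.75,0,0,0,0,0,-0.75,0,0,0]' 84
python3 - <<'E'
from h import *
plan([.459,-.249,.2],1.464-2*np.pi)
E
```

```text
time: 10.25
position: [0.5069, 0.2525, 0.0786]
tool_rot: [-0.653, 0.757, 0.002, -0.002]
ft_force: [-7.5, 0.7, 5.9]
grip_width: 0.0266
grip_force: 3.8
time: 10.5
position: [0.5134, 0.254, 0.1438]
tool_rot: [-0.654, 0.757, -0.002, 0.005]
ft_force: [0.6, -0.1, 0.4]
grip_width: 0.0424
grip_force: 0.0
time: 10.75
position: [0.5132, 0.2538, 0.2039]
tool_rot: [-0.654, 0.757, -0.003, 0.005]
ft_force: [1.0, 0.1, 1.4]
grip_width: 0.0574
grip_force: 0.0
yaw now -1.7166 calls 7 rows/call 3.5 q1 0.26 q6 -2.73
[0.902, -0.035, 0.007, 0.0, 0.0, 0.282]
[0.8, -0.418, 0.007, 0.0, 0.0, 0.282]
[0.544, -0.721, 0.007, 0.0, 0.0, 0.282]
[0.182, -0.885, 0.007, 0.0, 0.0, 0.282]
[-0.215, -0.877, 0.007, 0.0, 0.0, 0.282]
[-0.57, -0.7, 0.007, 0.0, 0.0, 0.282]
[-0.816, -0.388, 0.007, 0.0, 0.0, 0.282]
```

```bash

python3 -m inch '[0.902,-0.035,0,0,0,0.282,0.902,-0.035,0,0,0,0.282,0.902,-0.035,0,0,0,0.282,0.902,-0.035,0,0,0,0.282]'
python3 -m inch '[0.8,-0.418,0,0,0,0.282,0.8,-0.418,0,0,0,0.282,0.8,-0.418,0,0,0,0.282,0.8,-0.418,0,0,0,0.282]'
python3 -m inch '[0.544,-0.721,0,0,0,0.282,0.544,-0.721,0,0,0,0.282,0.544,-0.721,0,0,0,0.282,0.544,-0.721,0,0,0,0.282]'
python3 -m inch '[0.182,-0.885,0,0,0,0.282,0.182,-0.885,0,0,0,0.282,0.182,-0.885,0,0,0,0.282,0.182,-0.885,0,0,0,0.282]'
python3 -m inch '[-0.215,-0.877,0,0,0,0.282,-0.215,-0.877,0,0,0,0.282,-0.215,-0.877,0,0,0,0.282,-0.215,-0.877,0,0,0,0.282]'
python3 -m inch '[-0.57,-0.7,0,0,0,0.282,-0.57,-0.7,0,0,0,0.282,-0.57,-0.7,0,0,0,0.282,-0.57,-0.7,0,0,0,0.282]'
python3 -m inch '[-0.816,-0.388,0,0,0,0.282,-0.816,-0.388,0,0,0,0.282,-0.816,-0.388,0,0,0,0.282,-0.816,-0.388,0,0,0,0.282,-0.816,-0.388,0,0,0,0.282]'
python3 - <<'E'
from h import *
plan([.459,-.249,.106],1.464)
K=get_calibration("wrist");a=camera("wrist");cv2.imwrite("pics/w2.png",a[:,:,::-1])
K2=get_calibration("scene");camera("scene")
for d in cut_out("scene","clamp_jaw")[:1]: print(d["bbox"],fit([("scene",K2,d["region"])],B["clamp_jaw"],[.55,.256,.1]))
E
```

```text
time: 11.08
position: [0.5016, 0.1793, 0.1983]
tool_rot: [-0.468, 0.884, 0.0, -0.0]
ft_force: [0.7, -0.6, -0.5]
grip_width: 0.0808
grip_force: 0.0
time: 11.42
position: [0.494, 0.1074, 0.1982]
tool_rot: [-0.262, 0.965, 0.0, -0.0]
ft_force: [0.5, 0.9, 0.3]
grip_width: 0.0844
grip_force: 0.0
time: 11.75
position: [0.4863, 0.0356, 0.1983]
tool_rot: [-0.044, 0.999, -0.0, 0.0]
ft_force: [-1.2, -0.4, -0.1]
grip_width: 0.0839
grip_force: 0.0
time: 12.08
position: [0.4788, -0.0364, 0.1983]
tool_rot: [0.177, 0.984, -0.0, 0.0]
ft_force: [0.2, 0.9, -0.1]
grip_width: 0.084
grip_force: 0.0
time: 12.42
position: [0.4711, -0.1084, 0.1983]
tool_rot: [0.389, 0.921, -0.0, 0.0]
ft_force: [-0.2, -0.4, 0.2]
grip_width: 0.0839
grip_force: 0.0
time: 12.75
position: [0.4634, -0.1804, 0.1983]
tool_rot: [0.582, 0.813, 0.0, 0.001]
ft_force: [-0.4, 0.9, 0.6]
grip_width: 0.084
grip_force: 0.0
time: 13.17
position: [0.4553, -0.2509, 0.1981]
tool_rot: [0.744, 0.668, 0.0, -0.0]
ft_force: [0.1, 0.4, -0.9]
grip_width: 0.0843
grip_force: 0.0
yaw now 1.463 calls 2 rows/call 1.1 q1 -0.72 q6 -0.61
[0.014, 0.022, 0.576, 0.0, 0.0, -0.0]
[0.014, 0.022, 0.576, 0.0, 0.0, -0.0]
[417.0, 209.9, 452.9, 230.4] (array([0.5475, 0.2557, 0.0978]), np.float64(0.063))
```

View pics/w2.png

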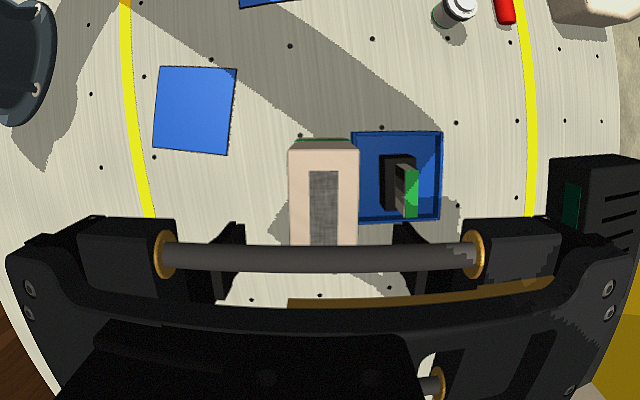

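```bash

python3 -m inch '[0.014,0.022,0.3,0,0,0,0.014,0.022,0.57,0,0,0,0.014,0.022,0.57,0,0,0]'
python3 -m inch '[0.014,0.022,0.3,0,0,0,0.014,0.022,0.57,0,0,0,0.014,0.022,0.57,0,0,0,0.014,0.022,0.57,0,0,0]'
python3 -m inch '[0,0,0,0,0,0,0,0,0,0,0,0,0,0,0,0,0,0,0,0,0,0,0,0,0,0,0,0,0,0,0,0,0,0,0,0]' 30 30
python3 -m inch '[0,0,-0.1,0,0,0,0,0,-0.3,0,0,0,0,0,-0.5,0,0,0,0,0,-0.5,0,0,0]'
python3 - <<'E'
from h import *
o=get_obs();print(o["position"],o["grip_width"],o["ft_force"])
p=o["position"];plan([.453,.0185,p[2]],1.464)
E
```

```text
time: 13.57
position: [0.4554, -0.2473, 0.1502]
tool_rot: [0.743, 0.67, -0.0, -0.004]
ft_force: [0.2, 0.5, -0.5]
grip_width: 0.0838
grip_force: 0.0
time: 13.9
position: [0.4588, -0.2479, 0.1075]
tool_rot: [0.743, 0.669, -0.0, -0.001]
ft_force: [-0.3, -0.2, 0.7]
grip_width: 0.0836
grip_force: 0.0
time: 14.4
position: [0.4592, -0.2486, 0.108]
tool_rot: [0.743, 0.669, 0.0, 0.0]
ft_force: [-0.0, -0.7, -0.4]
grip_width: 0.0518
grip_force: 0.0
time: 14.73
position: [0.4602, -0.2494, 0.15]
tool_rot: [0.743, 0.669, 0.0, 0.002]
ft_force: [0.6, -0.7, -2.5]
grip_width: 0.0496
grip_force: 30.0
[ 0.46023789 -0.24935206  0.14996831] 0.04956552466442129 [ 0.60997086 -0.6849223  -2.4701891 ]
yaw now 1.4651 calls 4 rows/call 1.6 q1 -0.71 q6 -0.6
[0.83, -0.111, 0.0, 0.0, 0.0, 0.0]
[0.83, -0.111, 0.0, 0.0, 0.0, 0.0]
[0.83, -0.111, 0.0, 0.0, 0.0, 0.0]
[0.83, -0.111, 0.0, 0.0, 0.0, 0.0]
```

```bash

python3 -m inch '[0.2,-0.03,0,0,0,0,0.5,-0.07,0,0,0,0,0.83,-0.11,0,0,0,0]'
python3 -m inch '[0.42,-0.055,0,0,0,0,0.83,-0.11,0,0,0,0]'
python3 -m inch '[0.42,-0.055,0,0,0,0,0.83,-0.11,0,0,0,0]'
python3 -m inch '[0.42,-0.055,0,0,0,0,0.7,-0.09,0,0,0,0,0.83,-0.11,0,0,0,0,0.83,-0.11,0,0,0,0,0.83,-0.11,0,0,0,0]'
python3 -m inch '[0,0,0.15,0,0,0,0,0,0.3,0,0,0,0,0,0.4,0,0,0,0,0,0.43,0,0,0,0,0,0.43,0,0,0]'
python3 -c "
from h import *
o=get_obs();print(o['position'],o['grip_width'],o['ft_force'])"
```

```text
time: 14.98
position: [0.4566, -0.1808, 0.1469]
tool_rot: [0.744, 0.668, -0.0, -0.001]
ft_force: [0.4, 0.9, -2.3]
grip_width: 0.05
grip_force: 30.0
time: 15.15
position: [0.4544, -0.1126, 0.1467]
tool_rot: [0.744, 0.668, -0.0, -0.001]
ft_force: [0.0, 1.5, -3.9]
grip_width: 0.0498
grip_force: 30.0
time: 15.32
position: [0.4523, -0.0453, 0.1468]
tool_rot: [0.744, 0.669, -0.001, -0.001]
ft_force: [1.7, 0.7, -3.5]
grip_width: 0.0497
grip_force: 30.0
time: 15.73
position: [0.4517, 0.0197, 0.1472]
tool_rot: [0.743, 0.669, -0.0, -0.0]
ft_force: [0.4, 0.2, -2.8]
grip_width: 0.0495
grip_force: 30.0
time: 16.15
position: [0.452, 0.0184, 0.1126]
tool_rot: [0.744, 0.668, -0.0, -0.0]
ft_force: [0.1, -0.2, -2.9]
grip_width: 0.0494
grip_force: 30.0
[0.45198575 0.01844101 0.11257814] 0.0493998300164202 [ 0.11644677 -0.15695821 -2.92305958]
```

Not in contact yet; step down gently.

```bash

python3 -m inch '[0,0,0.02,0,0,0,0,0,0.02,0,0,0]'
python3 -m inch '[0,0,0.02,0,0,0,0,0,0.02,0,0,0]'
python3 -c "
from h import *
o=get_obs();print(o['position'],o['grip_width'],o['ft_force'])
a=camera('scene');cv2.imwrite('pics/s6.png',cv2.resize(a[130:230,260:380,::-1],None,fx=5,fy=5,interpolation=2))"
```

```text
time: 16.32
position: [0.4525, 0.0189, 0.112]
tool_rot: [0.744, 0.669, 0.0, 0.0]
ft_force: [-0.8, 0.7, -2.6]
grip_width: 0.05
grip_force: 30.0
time: 16.48
position: [0.4527, 0.0189, 0.1118]
tool_rot: [0.743, 0.669, 0.0, 0.001]
ft_force: [-1.1, -2.4, 11.6]
grip_width: 0.0498
grip_force: 30.0
[0.45271955 0.01885052 0.11179842] 0.04978113191137463 [-1.08778351 -2.37748122 11.6127369 ]
```

```bash

python3 -m inch '[0,0,0,0,0,0,0,0,0,0,0,0,0,0,0,0,0,0,0,0,0,0,0,0]' 84 30
python3 -m inch '[0,0,-0.4,0,0,0,0,0,-0.8,0,0,0,0,0,-0.8,0,0,0]'
python3 -m inch '[0,0,-0.4,0,0,0,0,0,-0.4,0,0,0]' 55
python3 - <<'E'
from h import *
K={c:get_calibration(c) for c in("scene","top")}
for c in K:
    a=camera(c)
    for n in("carton","target","mat","tray"):
        l=cut_out(c,n)
        if n=="mat": l=sorted(l,key=lambda d:-d["region"].sum())
        p0={"carton":[.452,.019,-.1],"target":[.5386,-.258,-.035],"tray":[.5406,-.2545,-.067],"mat":[.4525,.0185,0]}[n]
        for d in l[:1]:
            if n=="mat": continue
            if n=="target": tm=d["region"]
            m=d["region"]|tm if n=="tray" else d["region"]
            print(c,n,round(d["conf"],2),fit([(c,K[c],m)],B[n],p0))
o=get_obs();print(o["time"]);plan([.5386,-.258,.2],1.536)
E
```

```text
time: 16.87
position: [0.4523, 0.0194, 0.1101]
tool_rot: [0.743, 0.669, 0.0, 0.0]
ft_force: [-0.2, 0.4, -0.5]
grip_width: 0.069
grip_force: 0.0
time: 17.12
position: [0.4552, 0.019, 0.1778]
tool_rot: [0.743, 0.669, 0.003, 0.004]
ft_force: [-0.1, 0.2, 1.1]
grip_width: 0.0826
grip_force: 0.0
time: 17.28
position: [0.4546, 0.0191, 0.2092]
tool_rot: [0.743, 0.669, 0.002, 0.003]
ft_force: [0.8, -0.8, -0.4]
grip_width: 0.0764
grip_force: 0.0
scene target 0.96 (array([ 0.5364, -0.257 , -0.0308]), np.float64(0.063))
scene tray 0.69 (array([ 0.5381, -0.2535, -0.0781]), np.float64(0.069))
top carton 0.4 (array([ 0.4533,  0.0129, -0.2327]), np.float64(0.987))
top target 0.57 (array([ 0.5394, -0.2588, -0.0661]), np.float64(0.05))
top tray 0.73 (array([ 0.5422, -0.2546, -0.0581]), np.float64(0.033))
17.7833
yaw now 1.465 calls 4 rows/call 1.7 q1 -0.21 q6 -0.1
[-0.833, 0.361, 0.017, 0.0, 0.0, -0.011]
[-0.84, 0.347, 0.017, 0.0, 0.0, -0.011]
[-0.846, 0.332, 0.017, 0.0, 0.0, -0.011]
[-0.852, 0.317, 0.017, 0.0, 0.0, -0.011]
```

```bash

python3 -m inch '[-0.833,0.361,0,0,0,-0.01,-0.833,0.361,0,0,0,-0.01]'
python3 -m inch '[-0.84,0.347,0,0,0,-0.01,-0.84,0.347,0,0,0,-0.01]'
python3 -m inch '[-0.846,0.332,0,0,0,-0.01,-0.846,0.332,0,0,0,-0.01]'
python3 -m inch '[-0.852,0.317,0,0,0,-0.01,-0.852,0.317,0,0,0,-0.01,-0.852,0.317,0,0,0,-0.01,-0.852,0.317,0,0,0,-0.01]'
python3 - <<'E'
from h import *
K={c:get_calibration(c) for c in("scene","wrist")};o=get_obs()
a=camera("wrist");cv2.imwrite("pics/w3.png",a[:,:,::-1]);l=cut_out("wrist","target")
for d in l[:1]: print(d["conf"],d["bbox"],fit([("wrist",K["wrist"],d["region"])],B["target"],[.538,-.258,-.05]))
camera("scene")
for d in cut_out("scene","carton")[:1]: print(d["conf"],fit([("scene",K["scene"],d["region"])],B["carton"],[.452,.019,-.1]))
plan([.538,-.258,.066],1.525)
E
```

```text
time: 17.95
position: [0.4741, -0.0501, 0.2057]
tool_rot: [0.737, 0.676, -0.0, 0.0]
ft_force: [0.2, -0.1, 0.3]
grip_width: 0.055
grip_force: 0.0
time: 18.12
position: [0.4964, -0.1218, 0.2058]
tool_rot: [0.733, 0.681, 0.0, 0.001]
ft_force: [1.5, 0.7, 0.0]
grip_width: 0.055
grip_force: 0.0
time: 18.28
position: [0.5177, -0.1918, 0.2057]
tool_rot: [0.728, 0.686, -0.0, 0.001]
ft_force: [0.6, -0.6, 0.3]
grip_width: 0.0546
grip_force: 0.0
time: 18.62
position: [0.5382, -0.2602, 0.2052]
tool_rot: [0.723, 0.691, 0.0, -0.0]
ft_force: [-0.2, 0.5, -0.6]
grip_width: 0.0549
grip_force: 0.0
0.92 [303.9, 151.3, 337.6, 212.3] (array([ 0.5378, -0.2579, -0.0287]), np.float64(0.052))
0.71 (array([ 0.4463,  0.02  , -0.1242]), np.float64(0.038))
yaw now 1.5291 calls 2 rows/call 1.7 q1 -0.63 q6 -0.59
[-0.008, 0.004, 0.873, 0.0, 0.0, 0.001]
[-0.008, 0.004, 0.873, 0.0, 0.0, 0.001]
```

View pics/w3.png

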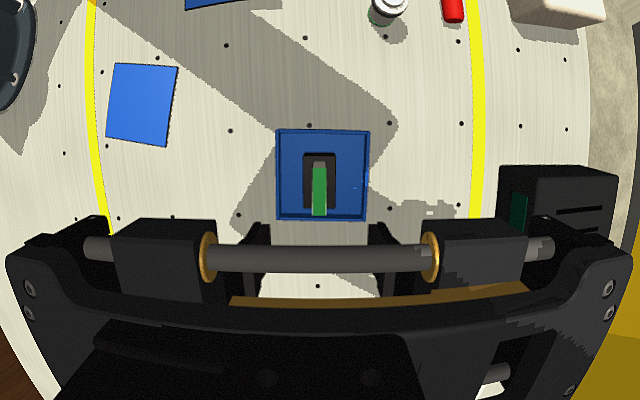

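```bash

python3 -m inch '[0,0,0.45,0,0,0,0,0,0.87,0,0,0,0,0,0.87,0,0,0]'
python3 -m inch '[0,0,0.45,0,0,0,0,0,0.87,0,0,0,0,0,0.87,0,0,0,0,0,0.87,0,0,0]'
python3 -m inch '[0,0,0,0,0,0,0,0,0,0,0,0,0,0,0,0,0,0,0,0,0,0,0,0,0,0,0,0,0,0,0,0,0,0,0,0,0,0,0,0,0,0,0,0,0,0,0,0]' 3 35
python3 -c "
from h import *
o=get_obs();print(o['position'],o['grip_width'],o['ft_force'],R.from_quat(o['tool_rot']).as_euler('xyz'))"
python3 -m inch '[0,0,-0.2,0,0,0,0,0,-0.5,0,0,0,0,0,-0.8,0,0,0,0,0,-0.8,0,0,0]'
python3 -m inch '[0,0,-0.4,0,0,0,0,0,-0.4,0,0,0]'
python3 - <<'E'
from h import *
o=get_obs();print(o["grip_width"],o["ft_force"]);p=o["position"]
plan([.57,.0,p[2]],1.666);plan([.626,.2617,p[2]],1.666)
E
```

```text
time: 19.07
position: [0.5343, -0.2543, 0.1311]
tool_rot: [0.722, 0.692, -0.001, -0.006]
ft_force: [-1.0, -0.0, -0.1]
grip_width: 0.0549
grip_force: 0.0
time: 19.4
position: [0.5374, -0.257, 0.0666]
tool_rot: [0.722, 0.692, -0.0, -0.002]
ft_force: [0.5, -0.0, -0.2]
grip_width: 0.0553
grip_force: 0.0
time: 20.07
position: [0.5382, -0.2584, 0.0669]
tool_rot: [0.722, 0.692, 0.0, 0.0]
ft_force: [-0.8, 0.8, 0.1]
grip_width: 0.0119
grip_force: 35.0
[ 0.5382309  -0.25843849  0.06694215] 0.011863179324815466 [-0.79519812  0.84341488  0.08600604] [3.14136091e+00 1.43633288e-04 1.52784847e+00]
time: 20.4
position: [0.5404, -0.2599, 0.1347]
tool_rot: [0.722, 0.692, 0.001, 0.004]
ft_force: [1.1, -0.8, -1.1]
grip_width: 0.0117
grip_force: 35.0
time: 20.57
position: [0.5401, -0.2596, 0.1661]
tool_rot: [0.722, 0.692, 0.001, 0.003]
ft_force: [0.4, -0.5, -0.1]
grip_width: 0.0118
grip_force: 35.0
0.011804600679153437 [ 0.36339689 -0.52296453 -0.0825827 ]
yaw now 1.528 calls 4 rows/call 1.6 q1 -0.63 q6 -0.59
[0.815, 0.059, 0.0, 0.0, 0.0, -0.022]
[0.812, 0.087, 0.0, 0.0, 0.0, -0.022]
[0.809, 0.115, 0.0, 0.0, 0.0, -0.022]
[0.804, 0.143, 0.0, 0.0, 0.0, -0.022]
yaw now 1.528 calls 7 rows/call 1.8 q1 -0.63 q6 -0.59
[0.937, 0.113, 0.0, 0.0, 0.0, -0.013]
[0.934, 0.132, 0.0, 0.0, 0.0, -0.013]
[0.931, 0.15, 0.0, 0.0, 0.0, -0.013]
[0.928, 0.169, 0.0, 0.0, 0.0, -0.013]
[0.925, 0.187, 0.0, 0.0, 0.0, -0.013]
[0.921, 0.205, 0.0, 0.0, 0.0, -0.013]
[0.917, 0.223, 0.0, 0.0, 0.0, -0.013]
```

```bash

python3 -m inch '[0.3,0.04,0,0,0,-0.005,0.6,0.07,0,0,0,-0.01,0.937,0.113,0,0,0,-0.013]'
python3 -m inch '[0.47,0.066,0,0,0,-0.013,0.934,0.132,0,0,0,-0.013]'
python3 -m inch '[0.47,0.075,0,0,0,-0.013,0.931,0.15,0,0,0,-0.013]'
python3 -m inch '[0.47,0.085,0,0,0,-0.013,0.928,0.169,0,0,0,-0.013]'
python3 -m inch '[0.47,0.094,0,0,0,-0.013,0.925,0.187,0,0,0,-0.013]'
python3 -m inch '[0.47,0.1,0,0,0,-0.013,0.921,0.205,0,0,0,-0.013]'
python3 -m inch '[0.4,0.1,0,0,0,-0.013,0.7,0.17,0,0,0,-0.013,0.917,0.223,0,0,0,-0.013,0.917,0.223,0,0,0,-0.013,0.917,0.223,0,0,0,-0.013]'
python3 - <<'E'
from h import *
o=get_obs();print(o["time"],o["position"],o["ft_force"],R.from_quat(o["tool_rot"]).as_euler("xyz"))
K={c:get_calibration(c) for c in("scene","top","wrist")}
for c in K:
    a=camera(c)
    if c=="wrist": cv2.imwrite("pics/w4.png",a[:,:,::-1])
    for n in("clamp_jaw",): 
        for d in cut_out(c,n)[:1]: print(c,d["conf"],d["bbox"],fit([(c,K[c],d["region"])],B[n],[.549,.256,.095]))
# expected clamp edges in wrist picture
P=[[x,y,z] for x,z in((.0394,.052),(.085,.046)) for y in(-.035,.035)]
c,s=np.cos(.095),np.sin(.095)
W=[[.565+c*x-s*y,.2562+s*x+c*y,z] for x,y,z in P]
print(proj(K["wrist"],W,"wrist").round(1).tolist())
E
```

```text
time: 20.82
position: [0.5499, -0.1837, 0.1616]
tool_rot: [0.716, 0.699, -0.0, -0.001]
ft_force: [0.1, 0.5, -1.1]
grip_width: 0.0118
grip_force: 35.0
time: 20.98
position: [0.5622, -0.1085, 0.1614]
tool_rot: [0.708, 0.706, -0.0, -0.001]
ft_force: [0.3, -1.0, -1.8]
grip_width: 0.0116
grip_force: 35.0
time: 21.15
position: [0.5742, -0.0332, 0.1613]
tool_rot: [0.701, 0.714, -0.0, -0.001]
ft_force: [0.2, -0.1, -1.8]
grip_width: 0.0117
grip_force: 35.0
time: 21.32
position: [0.5863, 0.0415, 0.1613]
tool_rot: [0.693, 0.721, -0.001, -0.001]
ft_force: [0.6, 0.2, -1.2]
grip_width: 0.0121
grip_force: 35.0
time: 21.48
position: [0.5984, 0.116, 0.1612]
tool_rot: [0.686, 0.728, -0.001, -0.001]
ft_force: [1.0, -0.0, -2.0]
grip_width: 0.0118
grip_force: 35.0
time: 21.65
position: [0.6102, 0.1906, 0.1611]
tool_rot: [0.678, 0.735, -0.001, -0.001]
ft_force: [0.3, -0.1, -1.5]
grip_width: 0.0116
grip_force: 35.0
time: 22.07
position: [0.6221, 0.2638, 0.161]
tool_rot: [0.67, 0.742, -0.001, -0.0]
ft_force: [-0.6, -0.6, -0.9]
grip_width: 0.0116
grip_force: 35.0
22.0667 [0.62205963 0.26381504 0.16098455] [-0.58525877 -0.59557162 -0.86181436] [-3.13929252e+00  8.36725272e-04  1.67312328e+00]
scene 0.54 [419.0, 210.8, 452.3, 227.9] (array([0.5495, 0.2516, 0.1567]), np.float64(0.201))
top 0.79 [183.9, 158.0, 221.8, 171.4] (array([0.5505, 0.2519, 0.0883]), np.float64(0.102))
wrist 0.75 [275.3, 151.1, 298.3, 238.4] (array([ 0.5455,  0.2631, -0.027 ]), np.float64(0.346))
[[298.3, 240.6], [297.5, 160.4], [349.9, 238.3], [352.8, 159.9]]
```

View pics/w4.png

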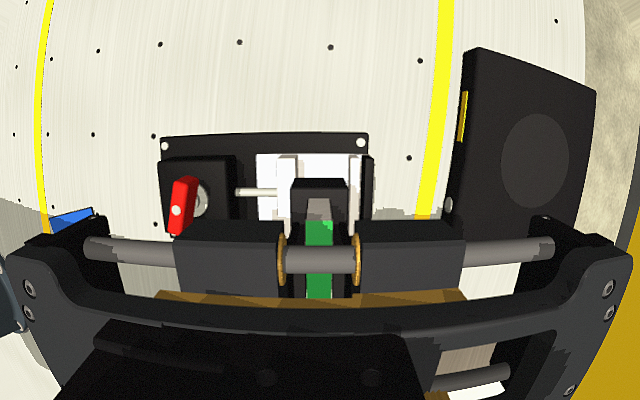

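```bash

python3 -m inch '[-0.01,0.055,0.2,0,0,0,-0.01,0.055,0.45,0,0,0,-0.01,0.055,0.45,0,0,0,-0.01,0.055,0.45,0,0,0]'
python3 -m inch '[0,0,0.15,0,0,0,0,0,0.3,0,0,0,0,0,0.3,0,0,0,0,0,0.3,0,0,0,0,0,0.3,0,0,0]'
python3 - <<'E'
from h import *
o=get_obs();print(o["time"],o["position"],o["ft_force"])
plan([.6267,.2632,.087],1.666)
K=get_calibration("wrist");a=camera("wrist");cv2.imwrite("pics/w5.png",cv2.resize(a[140:260,230:390,::-1],None,fx=5,fy=5,interpolation=2))
E
```

```text
time: 22.7
position: [0.6263, 0.2619, 0.1247]
tool_rot: [0.671, 0.741, -0.002, -0.001]
ft_force: [0.5, 0.7, -1.2]
grip_width: 0.0118
grip_force: 35.0
time: 23.12
position: [0.6275, 0.2629, 0.1028]
tool_rot: [0.671, 0.742, 0.0, 0.0]
ft_force: [-0.1, 1.2, -1.3]
grip_width: 0.0116
grip_force: 35.0
23.1167 [0.627535   0.262863   0.10276516] [-0.10478771  1.21285547 -1.30505138]
yaw now 1.6709 calls 1 rows/call 0.4 q1 0.23 q6 0.13
[0.005, -0.01, 0.197, 0.0, 0.0, 0.003]
```

View pics/w5.png

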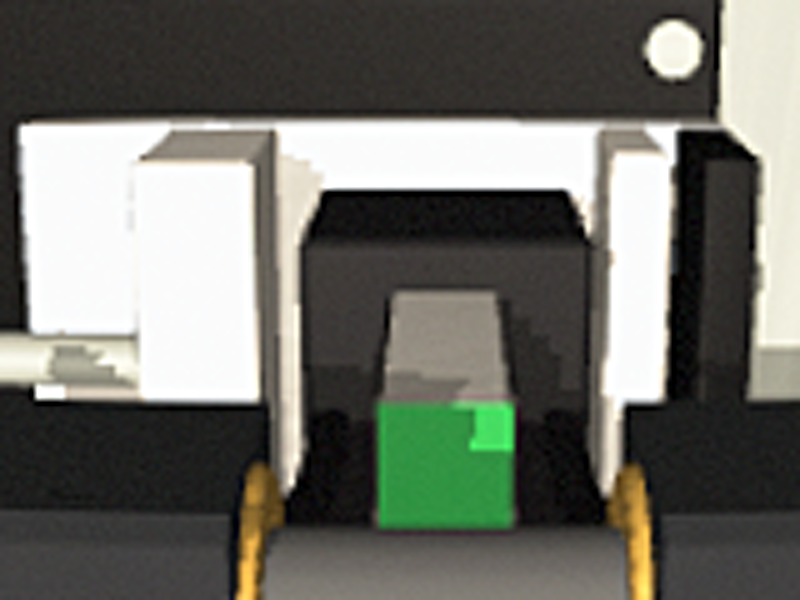

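```bash

python3 -m inch '[0,-0.015,0.1,0,0,0,0,-0.015,0.18,0,0,0,0,-0.015,0.21,0,0,0,0,-0.015,0.21,0,0,0,0,-0.015,0.21,0,0,0]'
python3 -m inch '[0,0,0.025,0,0,0,0,0,0.025,0,0,0]'
python3 -c "
from h import *
o=get_obs();print(o['position'],o['ft_force'],o['moment'])"
```

```text
time: 23.58
position: [0.626, 0.2626, 0.0855]
tool_rot: [0.671, 0.742, -0.0, -0.0]
ft_force: [0.3, 0.1, -0.9]
grip_width: 0.0117
grip_force: 35.0
time: 23.75
position: [0.6263, 0.2626, 0.0839]
tool_rot: [0.671, 0.742, 0.0, 0.0]
ft_force: [-0.5, -0.3, -2.2]
grip_width: 0.0115
grip_force: 35.0
[0.62632688 0.2626469  0.08389607] [-0.48063368 -0.28550564 -2.18039897] [-0.01999417 -0.10984182 -0.00994907]
```

```bash

python3 -m inch '[0,0,0.015,0,0,0,0,0,0.015,0,0,0]'
python3 -m inch '[0,0,0.012,0,0,0,0,0,0.012,0,0,0]'
```

```text
time: 23.92
position: [0.6266, 0.2627, 0.083]
tool_rot: [0.671, 0.742, 0.0, 0.0]
ft_force: [-0.4, 0.4, -2.5]
grip_width: 0.0117
grip_force: 35.0
time: 24.08
position: [0.6267, 0.2627, 0.0829]
tool_rot: [0.671, 0.742, 0.0, 0.0]
ft_force: [-0.7, -0.8, 3.9]
grip_width: 0.0119
grip_force: 35.0
```

```bash

python3 -m inch '[0,0,0,0,0,0,0,0,0,0,0,0,0,0,0,0,0,0,0,0,0,0,0,0]' 50 40
python3 -m inch '[0,0,-0.4,0,0,0,0,0,-0.8,0,0,0,0,0,-0.8,0,0,0]'
python3 -m inch '[0,0,-0.4,0,0,0,0,0,-0.7,0,0,0,0,0,-0.7,0,0,0]'
python3 - <<'E'
from h import *
o=get_obs();print(o["time"])
plan([.510,.251,.2],1.42)
K={c:get_calibration(c) for c in("scene","top")}
for c in K:
    camera(c)
    for d in cut_out(c,"target")[:1]: print(c,d["conf"],d["bbox"],fit([(c,K[c],d["region"])],[b+[0,0,.016] for b in B["target"]],[.627,.262,.1]))
E
```

```text
time: 24.42
position: [0.6262, 0.2627, 0.0816]
tool_rot: [0.671, 0.742, -0.0, -0.0]
ft_force: [0.5, -0.6, -0.2]
grip_width: 0.0308
grip_force: 0.0
time: 24.67
position: [0.6303, 0.2638, 0.1521]
tool_rot: [0.671, 0.742, 0.005, 0.003]
ft_force: [1.0, 0.4, 1.2]
grip_width: 0.0472
grip_force: 0.0
time: 24.92
position: [0.6295, 0.2636, 0.2075]
tool_rot: [0.671, 0.742, 0.005, 0.003]
ft_force: [0.8, 1.0, 1.1]
grip_width: 0.0497
grip_force: 0.0
24.9167
yaw now 1.6709 calls 2 rows/call 1.4 q1 0.23 q6 0.13
[-0.003, -0.751, 0.047, 0.0, 0.0, 0.08]
[-0.097, -0.745, 0.047, 0.0, 0.0, 0.08]
scene 0.87 [425.6, 208.1, 454.5, 237.6] (array([0.6209, 0.2659, 0.2423]), np.float64(0.196))
top 0.7 [180.0, 138.4, 214.6, 158.9] (array([0.6274, 0.2632, 0.0672]), np.float64(0.109))
```

```bash

python3 -m inch '[-0.003,-0.751,0,0,0,0.08,-0.003,-0.751,0,0,0,0.08,-0.003,-0.751,0,0,0,0.08]' 45
python3 -m inch '[-0.097,-0.745,0,0,0,0.08,-0.097,-0.745,0,0,0,0.08,-0.097,-0.745,0,0,0,0.08,-0.097,-0.745,0,0,0,0.08]'
python3 - <<'E'
from h import *
K=get_calibration("wrist");a=camera("wrist");cv2.imwrite("pics/w6.png",a[:,:,::-1])
m=red(a,(260,140,380,245));v,u=np.nonzero(m);print(m.sum(),u.min(),u.max(),v.min(),v.max())
print(fit([("wrist",K,m)],B["clamp_knob"],[.51,.251,1.4]))
plan([.510,.251,.079],1.42)
E
```

```text
time: 25.37
position: [0.56, 0.2557, 0.1991]
tool_rot: [0.716, 0.698, -0.005, -0.003]
ft_force: [-1.7, 0.3, -0.4]
grip_width: 0.0456
grip_force: 0.0
time: 25.7
position: [0.506, 0.2501, 0.2009]
tool_rot: [0.758, 0.652, -0.001, -0.0]
ft_force: [0.4, 0.5, -0.3]
grip_width: 0.0455
grip_force: 0.0
839 315 331 166 220
(array([0.5091, 0.2505, 1.3804]), np.float64(0.106))
yaw now 1.4199 calls 2 rows/call 1.5 q1 0.26 q6 0.41
[0.007, 0.015, 0.764, 0.0, 0.0, -0.0]
[0.007, 0.015, 0.764, 0.0, 0.0, -0.0]
```

View pics/w6.png

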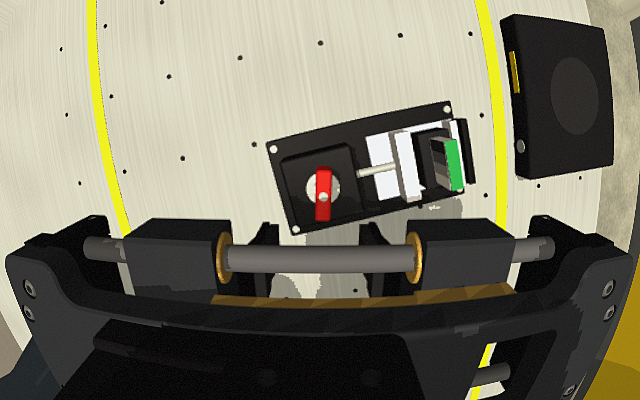

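```bash

python3 -m inch '[0.007,0.015,0.4,0,0,0,0.007,0.015,0.76,0,0,0,0.007,0.015,0.76,0,0,0]'
python3 -m inch '[0.007,0.015,0.4,0,0,0,0.007,0.015,0.76,0,0,0,0.007,0.015,0.76,0,0,0,0.007,0.015,0.76,0,0,0]'
python3 -m inch '[0,0,0,0,0,0,0,0,0,0,0,0,0,0,0,0,0,0,0,0,0,0,0,0,0,0,0,0,0,0,0,0,0,0,0,0,0,0,0,0,0,0,0,0,0,0,0,0]' 5 55
python3 -m inch '[0,0,0,0,0,0.07,0,0,0,0,0,0.14,0,0,0,0,0,0.21,0,0,0,0,0,0.28,0,0,0,0,0,0.35,0,0,0,0,0,0.42,0,0,0,0,0,0.49,0,0,0,0,0,0.56,0,0,0,0,0,0.6,0,0,0,0,0,0.6]'
python3 -c "
from h import *
o=get_obs();print(o['position'],o['moment'],o['q'][5],R.from_quat(o['tool_rot']).as_euler('xyz'))"
```

```text
time: 26.0
position: [0.5064, 0.2496, 0.1361]
tool_rot: [0.759, 0.651, -0.004, -0.002]
ft_force: [-1.3, -0.7, -0.2]
grip_width: 0.0452
grip_force: 0.0
time: 26.33
position: [0.5096, 0.2508, 0.0796]
tool_rot: [0.759, 0.652, -0.001, -0.001]
ft_force: [-0.5, 0.9, -0.4]
grip_width: 0.0448
grip_force: 0.0
time: 27.0
position: [0.5097, 0.251, 0.0811]
tool_rot: [0.759, 0.651, 0.001, 0.0]
ft_force: [0.0, -0.8, 5.2]
grip_width: 0.014
grip_force: 55.0
time: 27.83
position: [0.5101, 0.2507, 0.0811]
tool_rot: [0.972, 0.236, 0.001, 0.0]
ft_force: [1.1, -1.6, 6.1]
grip_width: 0.0139
grip_force: 55.0
[0.51010157 0.25070231 0.08107082] [-0.40495305  0.02503987 -0.13709428] 1.3564073741856406 [ 3.14030408e+00 -1.45777672e-03  4.76137924e-01]
```

```bash

python3 -m inch '[0,0,0,0,0,0.05,0,0,0,0,0,0.1,0,0,0,0,0,0.15,0,0,0,0,0,0.15,0,0,0,0,0,0.15]'
python3 -c "
from h import *
o=get_obs();print(o['position'],o['moment'],o['q'][5],R.from_quat(o['tool_rot']).as_euler('xyz'))"
python3 -m inch '[0,0,0,0,0,0.04,0,0,0,0,0,0.08,0,0,0,0,0,0.08,0,0,0,0,0,0.08]'
python3 -c "
from h import *
o=get_obs();print(o['position'],o['moment'],o['q'][5],R.from_quat(o['tool_rot']).as_euler('xyz'))"
```

```text
time: 28.25
position: [0.5102, 0.2506, 0.0811]
tool_rot: [0.993, 0.121, 0.001, 0.0]
ft_force: [0.4, -2.8, 7.7]
grip_width: 0.0135
grip_force: 55.0
[0.51019517 0.25056898 0.08108069] [-0.45178824  0.15681063 -0.07108271] 1.589689088261871 [ 3.14062639e+00 -1.76231137e-03  2.42661356e-01]
time: 28.58
position: [0.5102, 0.2505, 0.0811]
tool_rot: [0.998, 0.059, 0.001, 0.0]
ft_force: [0.1, -1.6, 6.1]
grip_width: 0.0135
grip_force: 55.0
[0.51015195 0.25054086 0.08108903] [-0.36919926  0.0087515   0.18421676] 1.7151323411394197 [ 3.14073436e+00 -1.75576940e-03  1.17351151e-01]
```

Release, rise, and check everything.

```bash

python3 -m inch '[0,0,0,0,0,0,0,0,0,0,0,0,0,0,0,0,0,0,0,0,0,0,0,0,0,0,0,0,0,0]' 45
python3 -m inch '[0,0,-0.2,0,0,0,0,0,-0.5,0,0,0,0,0,-0.8,0,0,0,0,0,-0.8,0,0,0]'
python3 -m inch '[0,0,-0.4,0,0,0,0,0,-0.8,0,0,0,0,0,-0.8,0,0,0,0,0,-0.8,0,0,0]'
python3 - <<'E'
from h import *
K=get_calibration("wrist");a=camera("wrist")
m=red(a,(260,120,380,245));print(m.sum(),fit([("wrist",K,m)],B["clamp_knob"],[.51,.251,.1]))
t=camera("top");s=camera("scene")
r=lambda i,f:cv2.resize(i[:,:,::-1],None,fx=f,fy=f,interpolation=2)
A=r(s[150:260,290:480],4);Bm=cv2.resize(r(a[90:270,230:500],2),(760,500))[:,:];cv2.imwrite("pics/f.png",cv2.resize(np.vstack([A,Bm]),(500,600)))
Ks={"scene":get_calibration("scene"),"top":get_calibration("top")}
for c in Ks:
  for n,z,p in(("target",.016,[.629,.262,.1]),("clamp_jaw",0,[.56,.256,.1]),("carton",.0035,[.45,.019,-.1])):
    for d in cut_out(c,n)[:1]: print(c,n,round(d["conf"],2),fit([(c,Ks[c],d["region"])],[b+[0,0,z] for b in B[n]],p))
print(get_obs()["time"])
E
```

```text
time: 29.0
position: [0.5089, 0.251, 0.0799]
tool_rot: [0.998, 0.058, -0.0, 0.0]
ft_force: [1.0, -0.3, -0.4]
grip_width: 0.0386
grip_force: 0.0
time: 29.33
position: [0.5119, 0.2519, 0.1481]
tool_rot: [0.998, 0.058, 0.004, -0.001]
ft_force: [0.8, 0.3, -0.2]
grip_width: 0.0449
grip_force: 0.0
time: 29.67
position: [0.5103, 0.2513, 0.2097]
tool_rot: [0.998, 0.058, 0.002, -0.0]
ft_force: [-0.8, 0.4, -0.4]
grip_width: 0.045
grip_force: 0.0
808 (array([0.5096, 0.2505, 0.1237]), np.float64(0.079))
scene clamp_jaw 0.53 (array([0.5752, 0.2042, 0.9203]), np.float64(0.652))
scene carton 0.83 (array([ 0.4519,  0.0196, -0.0496]), np.float64(0.031))
top target 0.72 (array([ 0.6381,  0.2655, -0.0632]), np.float64(0.254))
top clamp_jaw 0.65 (array([ 0.5675,  0.2614, -0.0799]), np.float64(0.788))
top carton 0.61 (array([ 0.4529,  0.0177, -0.1008]), np.float64(0.029))
30.1167
```

View pics/f.png

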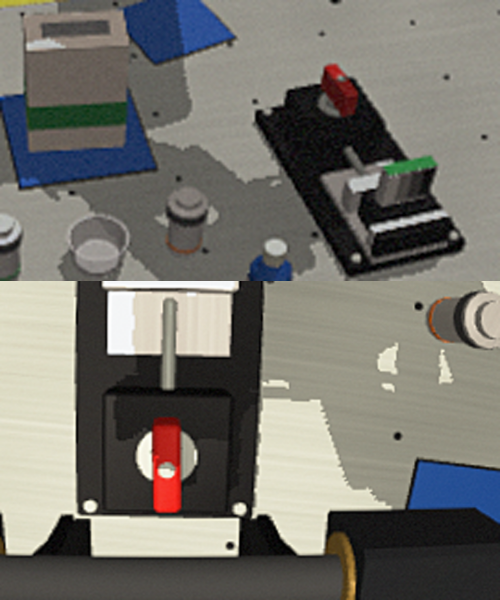

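```bash
python3 -c "
from rig import *
print(hand_in())"
```

```text
the job is handed in; nothing more can be done
None
```

The job is handed in at about 30 s of the 72 s. The knob gave counter-clockwise and was opened to its end. The carton stands upright on the large mat, the target is on the bed between the jaws, and the knob is turned back to about 0.03 rad of shut. The last pictures look right, but the grip force on the target was not measured and the hand-in gave no verdict.

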